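# Push the lock in and lever up the heavy lid of the specimen store

## Task

Open the specimen store for a colleague and keep it open: with the fingertips push the yellow lock slide fully in so that it no longer props up the lever, then press the red pad on the lever's long end right down to its rubber stop, so that the short end raises the heavy steel lid. Finish while still holding the pad down with the lid up. Only push and press: lift nothing, do not touch the lid itself, and leave the things standing around where they are.

Things in the scene. Friction and masses are not known exactly. Their poses are not given: they have to be found in the camera images.
- station: Specimen store, fixed: grey base plate 390 x 150 x 8 mm, blue fulcrum cradle (74 mm high) at the origin, white box with steel lid at +x (x 58 to 187 mm, y +-75, up to 70 mm high when shut). Origin on the worktop under the fulcrum, z up. +x runs along the lever from fulcrum to box, -x to the red pad; the yellow lock plate stands out on the -y side. Place and yaw differ every time.
- lever: Aluminium lever, bar 255 x 18 x 10 mm, 0.3 kg, resting loosely by its cross pin in the cradle's open slots. Origin on the pin, 55 mm above the worktop; x, y as the station's. At rest its z is vertical, the bar slopes up 0.22 rad to the red pad, and its short end (steel toe 65 mm from the pin) lies under the lid's front edge. Pressed to its stop it has turned 0.44 rad.
- lever_pin (a point): Middle of the lever's cross pin, the axis it turns about, 55 mm above the worktop.
- lever_pad (a point): Centre of the top face of the red pad (46 x 40 mm along x, y) on the long end, 0.17 m from the pin towards the station's -x. About 103 mm above the worktop at rest, 28 mm fully pressed, where a rubber stop on the base ends the stroke; it moves straight down to within 6 mm. Holding it down takes 2 to 6 N; let go, it rises again.
- lock_slide (a joint): Travel of the lock slide in m: near 0 = out, its yellow block (28 mm wide along y, 67 mm high) under the lever, which it blocks after about 4 mm of pad travel; 0.045 = fully in, end stop, lever free. Moves along the station's +y, resists with about 1.5 N, stays where left.
- lock_face (a point): Centre of the round black button (28 mm) on the outer face of the lock's upright yellow push plate (34 mm wide along x, 66 mm high), 48 mm above the worktop; it moves with the slide. With the slide out it is at station x = -100, y = -100 mm. Push it towards the station's +y.
- flap_front (a point): Middle of the front edge of the heavy steel lid (116 x 146 x 12 mm, about 2 kg, hinged along the box's far edge, 114 mm behind this point). The edge lies over the lever's short end. 55 mm above the worktop when shut, about 28 mm higher when the lever is fully pressed; the lid falls shut when the lever is released.
- canister: Bystander, to be left alone: black objective canister with white screw cap, upright, 40 mm across, 62 mm tall. Origin at the centre of its underside.
- vial: Bystander, to be left alone: glass sample vial with blue cap, upright, 24 mm across, 52 mm tall. Origin at the centre of its underside.
- loupe: Bystander, to be left alone: black stand loupe, 42 mm across, 37 mm tall. Origin at the centre of its underside.
- case: Bystander, to be left alone: black micrometer case lying flat, 43 x 84 x 20 mm. Origin at the centre of its underside.
- loose_mount: Bystander, to be left alone: blue round specimen puck, 30 mm across, 18 mm tall. Origin at the centre of its underside.
- petri: Bystander, to be left alone: glass dish with cut samples, 68 mm across, 16 mm tall. Origin at the centre of its underside.

How it is judged:
On the way, in this order (a step that is already met when the one before it is completed fails the run):
1. the lock slide is pushed in, with the lid still shut (value of joint lock_slide above 0.035 m and height (world z) of flap_front below 0.062 m), for 0.2 s.
2. the lever raises the lid (height (world z) of flap_front above 0.076 m), for 0.2 s.
At the end, for the whole second after the job is handed in: The lock slide stands at least 35 of its 45 mm in; the lid's front edge is held at least 21 mm (of about 28) above where it lies shut, by the lever's short end; the fingers press on the lever (over 1 N) within 80 mm of the pad's centre; the lever's pin still lies in its cradle (value of joint lock_slide above 0.035 m and height (world z) of flap_front above 0.076 m and contact force between the fingers and lever above 1 N and horizontal distance between the grasp point and lever_pad below 0.08 m and contact force between lever and flap above 1 N and contact force between the arm and flap below 0.5 N and z of lever_pin in the frame of station below 0.062 m); the arm keeps its last pose, push and grip.
It fails at once if the lever is lifted out of its cradle (z of lever_pin in the frame of station above 0.067 m or horizontal distance between lever_pin and station above 0.02 m).
It fails at once if the robot touches the lid itself (contact force between any of the fingers, the arm and flap above 1 N).
It fails at once if a bystander is moved more than 30 mm or lifted (distance of any of canister, vial, loupe, case, loose_mount, petri from where it was at the start of the episode above 0.03 m).
It also fails if it takes over 48 s, if anything falls off the work surface, if the arm or the gripper's body presses on something with over 40 N, if the wrist force passes 120 N, or if a joint passes its speed limit or range.

## Robot

A 6-joint arm with a two-finger parallel gripper is mounted at the origin on a cart in front of the work surface, level with it; the furniture and walls round the work are solid. World frame = base frame: x ahead of the robot, y to its left, z up, the work surface at z = 0. Lengths are in m, angles in rad, forces in N, time in s.
With the tool pointing down it reaches from about 0.25 to 0.775 m from the base axis. Payload 4 kg.
Tool frame: the origin (TCP) lies on the centre line of the jaws, within the pads' length; the fingertips stand 8 mm ahead of it and the grasp point (between the pads) lies 11 mm behind it; z points along the fingers, y is the direction in which the jaws open and shut (so a half turn about z gives the same grasp; the last joint's range is limited). The gripper opens to 94 mm and grips with 3 to 60 N. Pads are 16 mm wide; open, the fingers measure 119 mm over their backs; the gripper's body (75 mm by 177 mm) begins 78 mm behind the grasp point.
Start: joints at [-1.367, 0.087, 1.371, -0, 1.684, -0.103], TCP at [0.166, -0.524, 0.214] pointing down, gripper open.
Joint ranges: [-3.1, 3.1], [-0.76, 2.03], [0.27, 2.55], [-1.08, 4.22], [0.17, 2.65], [-2.57, 2.57]. Speed limits (rad/s): [2.79, 2.79, 3.14, 3.14, 3.14, 3.14].

## Interface

Orientations are given as [roll, pitch, yaw] about the fixed x, y, z axes, in that order (R = Rz(yaw) Ry(pitch) Rx(roll)).
In Python, from bench import * gives the robot as it stands.
- The arm moves only by the tool step_arm, never from a script. Its argument "steps" is a list of rows, each an object of numbers: "jaw": the opening, from 0 (shut) to 1 (fully open); "tx", "ty", "tz": the shift along the tool's x, y, z in m; "ax", "ay", "az": the turn, a rotation vector about the tool's x, y, z in rad. In form: [{"jaw": .., "tx": .., "ty": .., "tz": .., "ax": .., "ay": .., "az": ..}, ...]. A call has 1 to 8 rows; each row is the pose to reach, as a shift and turn from the pose measured when the call began, along the tool's axes at that moment; what a row does not reach only later rows make up. A row lasts 1/10 s, in which the tool goes at most 50 mm and 8.59 degrees, less where a joint would pass 70% of its speed; a pose out of reach is approached as far as the arm can. A call with a gripper value outside its range is refused whole. The fingers move at their own pace and stop on an object; the grip force is fixed at half the most. Time passes only in rows, so rows that repeat a pose let the fingers close. It gives the time, the measured TCP pose, the force and the opening at its end, in the units of the state.
- get_obs(): the state, without advancing time (a new reading comes with each control period).
- snapshot(name): name is "side" or "top" or "wrist"; returns (picture, depth): 384x512x3 uint8, red, green, blue; 384x512 float32, m along the optical axis (not along the pixel's ray), 0 where there is no reading.
- camera_model(name): a dict with "intrinsics" (3x3 intrinsics, pixels), "origin" and "orientation" of the camera in the world. Camera axes: x right, y down, z forward; pixel columns grow to the right and rows downward; lengths in m; the calibration is good to about 2 mm. A picture is of the moment at which its call begins: read the wrist's pose just before it. camera_model takes no time and is no camera call; for the wrist camera it gives the pose at the moment of the call.
- close_job(): hands the job in, once; it reports no verdict.
Trained networks look in the newest picture that a camera, given by its name, has taken for a name from the list of things; names that differ only in an ending like _2 or _b are one class to them, and where a whole thing is asked for, a point or a joint stands for the part that bears it (a point fixed in the world has none). Each returns a list of dicts, best first, with "confidence" (0 to 1); they miss things now and then, are a little off and sometimes report something else, mostly with a low value. They report only what shows in the picture. A call takes as long as a camera call.
- silhouettes(camera, query): "pixels" (384x512 bool, what is visible of it) and "rect" ([left, top, right, bottom] in pixels, round what is visible of it).
The state is a dict: "time": time; "joint_positions": joint angles; "qvel": joint speeds; "joint_torque": joint torques, N m; "tool_pos": TCP position; "ee_rot": TCP orientation; "wrist_force": force on the tool from outside, world axes, zero at the start; "wrist_torque": the same for the moment, N m; "width": finger opening in m.
Only numpy, scipy, OpenCV 4.12 (cv2) and the standard library are available. Lean on these libraries where they do the work, as an engineer would, in place of code of your own. Each camera call takes 0.05 s, during which the arm holds its last target. There are 200 camera calls.

## Working session

There is one attempt and no reset: what is moved stays moved. The work goes in short steps, Python scripts to look and compute and a tool call to move; the robot and the scene stay as the last step left them, time stands still between calls to the robot, and variables do not carry over. Pictures are saved under pics/ and viewed, about 8 in all and at most 12, crops included, and the job is handed in when it is done.

Besides the shell and the picture viewer there is one more tool, called after "Emit:" as name([rows], argument=value, ...), one row to a line, values as JSON. step_arm: Moves the arm, as the interface text tells. Its arguments: {"type":"object","properties":{"steps":{"type":"array"}},"required":["steps"]}

```bash
mkdir -p pics; cat > h.py <<'E'
from bench import *
import numpy as np, cv2
from scipy.spatial.transform import Rotation as R
def cam(name):
    m=camera_model(name); o=np.array(m["orientation"])
    Rm=o if o.shape==(3,3) else R.from_euler('xyz',o).as_matrix()
    return np.array(m["intrinsics"]),np.array(m["origin"]),Rm
def cloud(name,d):
    K,o,Rm=cam(name); v,u=np.indices(d.shape)
    p=np.stack([(u-K[0,2])/K[0,0]*d,(v-K[1,2])/K[1,1]*d,d],-1)
    P=p@Rm.T+o; P[d<=0]=np.nan; return P
def proj(name,X):
    K,o,Rm=cam(name); q=(np.atleast_2d(X)-o)@Rm; q=q@K.T; return q[:,:2]/q[:,2:]
E
python3 - <<'E'
from h import *
ims=[]
for n in ["side","top"]:
    im,d=snapshot(n); P=cloud(n,d); np.savez(n,im=im,P=P)
    cv2.imwrite(f"pics/{n}.png",im[...,::-1])
    for q in ["lever_pad","lock_face","lever","flap_front","station","canister","vial","loupe","case","loose_mount","petri"]:
        for r in silhouettes(n,q)[:1]:
            p=P[r["pixels"]]; print(n,q,round(r["confidence"],2),np.round(r["rect"]),np.round(np.nanmedian(p,0),3),np.round(np.nanpercentile(p[:,2],[5,95]),3))
print(get_obs()); print(camera_model("top"))
E
```

```text
side lever_pad 0.77 [240. 140. 350. 204.] [ 0.484 -0.224  0.075] [0.008 0.105]
side lock_face 0.77 [279. 142. 318. 203.] [ 0.453 -0.274  0.038] [0.018 0.066]
side lever 0.62 [273. 233. 287. 257.] [ 0.648 -0.162  0.036] [0.005 0.053]
side flap_front 0.57 [175. 173. 257. 245.] [ 0.678 -0.295  0.062] [0.058 0.068]
side station 0.61 [168. 144. 341. 264.] [ 0.638 -0.257  0.04 ] [0.006 0.068]
side canister 0.94 [241. 239. 265. 275.] [ 0.711 -0.182  0.052] [0.006 0.063]
side vial 0.63 [275. 232. 288. 258.] [ 0.648 -0.162  0.036] [0.005 0.053]
side loupe 0.78 [202. 160. 223. 181.] [ 0.577 -0.398  0.034] [0.022 0.039]
side case 0.73 [216. 150. 254. 180.] [ 0.52  -0.382  0.02 ] [0.006 0.022]
side loose_mount 0.65 [173. 141. 342. 264.] [ 0.637 -0.256  0.04 ] [0.006 0.068]
side petri 0.89 [252. 275. 287. 315.] [ 0.732 -0.117  0.004] [0.    0.016]
top lever_pad 0.9 [213. 197. 279. 307.] [ 0.48  -0.215  0.077] [0.008 0.106]
top lock_face 0.92 [220. 249. 287. 288.] [ 0.461 -0.246  0.021] [0.018 0.067]
top lever 0.93 [217. 194. 276. 306.] [ 0.48  -0.216  0.081] [0.051 0.106]
top flap_front 0.73 [242
[... 865 characters left out ...]
orque': array([ 4.42300588e-04, -3.40055823e+01, -3.02594125e+01,  7.16749742e-02,
        2.38778663e-02, -8.96843261e-06]), 'tool_pos': array([ 0.1661163 , -0.52434655,  0.21348364]), 'ee_rot': array([3.14148144e+00, 4.64083894e-07, 3.06808262e-01]), 'wrist_force': array([-0.74220892,  0.77191195,  0.36030551]), 'wrist_torque': array([ 0.03162689, -0.00718743, -0.01579853]), 'width': 0.09418695751680567}
{'intrinsics': array([[387.63614275,   0.        , 253.81037515],
       [  0.        , 387.63614275, 195.73082481],
       [  0.        ,   0.        ,   1.        ]]), 'origin': array([ 0.4695156 , -0.24464417,  0.91642104]), 'orientation': array([-2.96680557,  0.00733744, -1.57009591])}
```

```bash
python3 -c "
import cv2,numpy as np
a=cv2.imread('pics/side.png');b=cv2.imread('pics/top.png')
cv2.imwrite('pics/both.png',cv2.resize(np.vstack([a,b]),(400,600)))"
```

```text
(no output)
```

View pics/top.png

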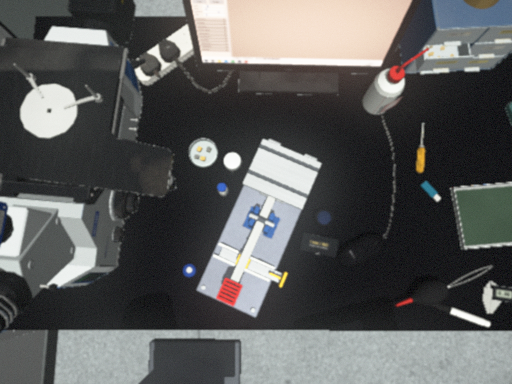

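View pics/side.png

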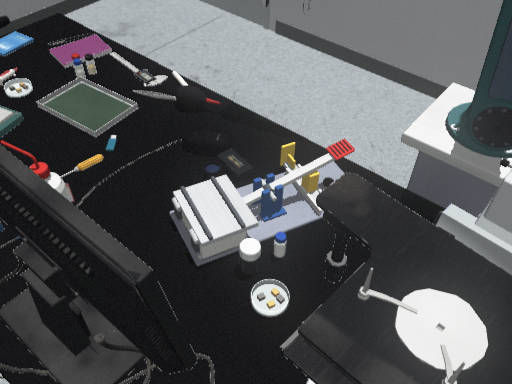

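Top view: red pad at about (230,291), yellow push plate at (282,280), fulcrum at (263,220), and the lid towards (283,175). The case and loupe lie on the right (-y) side, and the microscope is at the left. Next I fit the station pose from the colours.

```bash
cat >> h.py <<'E'
def station(n='top'):
    f=np.load(n+'.npz'); im,P=f['im'],f['P']; hsv=cv2.cvtColor(im,cv2.COLOR_RGB2HSV)
    roi=(P[...,0]>.3)&(P[...,0]<.75)&(P[...,1]>-.42)&(P[...,1]<-.12)
    H,S,V=hsv[...,0],hsv[...,1],hsv[...,2]
    g=lambda m:P[m&roi&(S>130)&(V>60)]
    return g((H<8)|(H>172)),g((H>18)&(H<35)),g((H>100)&(H<125)), P[roi]
E
python3 - <<'E'
from h import *
for n in ['top','side']:
    r,y,b,_=station(n); r=r[r[:,2]>.08]
    mid=lambda a:(np.percentile(a,2,0)+np.percentile(a,98,0))/2
    rc,_,_=cv2.minAreaRect(r[:,:2].astype(np.float32)),0,0
    print(n,'red',len(r),rc,r.mean(0)); b=b[b[:,2]>.03]
    print('blue',cv2.minAreaRect(b[:,:2].astype(np.float32)),np.median(b,0))
    yt=y[(y[:,2]>.03)]; 
    k=cv2.kmeans(yt[:,:2].astype(np.float32),2,None,(3,50,1e-5),5,0)
    for i in (0,1):
        q=yt[k[1][:,0]==i]; print('yel',len(q),q.mean(0),cv2.minAreaRect(q[:,:2].astype(np.float32)))
f=np.load('top.npz')
m=[r for r in silhouettes('top','flap_front')][0]['pixels']
p=f['P'][m];p=p[p[:,2]>.05];print('lid',cv2.minAreaRect(p[:,:2].astype(np.float32)))
m=[r for r in silhouettes('top','lever')][0]['pixels']
p=f['P'][m];p=p[(p[:,2]>.05)];c=p.mean(0);w,v=np.linalg.eigh(np.cov((p-c)[:,:2].T));print('lever',c,v[:,1],len(p))
# base plate
P=f['P'].reshape(-1,3);s=P[(abs(P[:,2]-.008)<.004)&(P[:,0]>.3)&(P[:,0]<.7)]
E
```

```text
top red 416 ((0.4150587320327759, -0.1877441257238388), (0.0386848971247673, 0.04457860812544823), 66.859375) [ 0.41502945 -0.18790107  0.10257757]
blue ((0.5943369269371033, -0.21104362607002258), (0.1530519723892212, 0.046894025057554245), 55.98286437988281) [ 0.58473662 -0.23227351  0.07249674]
yel 12 [ 0.47965646 -0.21122021  0.06649892] ((0.47658073902130127, -0.21351850032806396), (0.026097813621163368, 0.01618213765323162), 63.55305480957031)
yel 79 [ 0.43955127 -0.29732735  0.05856493] ((0.43755435943603516, -0.2922675907611847), (0.028706781566143036, 0.03390023112297058), 5.206250190734863)
side red 259 ((0.41494572162628174, -0.1891615092754364), (0.04122082144021988, 0.04471036046743393), 64.62364196777344) [ 0.41744132 -0.18693946  0.1014518 ]
blue ((0.5955192446708679, -0.2131979763507843), (0.1512756496667862, 0.04603014886379242), 57.108253479003906) [ 0.58873459 -0.23240508  0.07168488]
yel 140 [ 0.48178299 -0.20524634  0.05189631] ((0.4780663549900055, -0.21128550171852112), (0.021366648375988007, 0.022669967263936996), 63.05683135986328)
yel 223 [ 0.44001852 -0.29847328  0.0484641 ] ((0.44439253211021423, -0.29658937454223633), (0.03691806644201279, 0.029730599373579025), 37.71624755859375)
lid ((0.6736310720443726, -0.3008788824081421), (0.14560607075691223, 0.116547591984272), 66.25035095214844)
lever [ 0.48496478 -0.21783804  0.08208966] [-0.91501018  0.40343076] 1201
```

The fit is consistent: yaw ≈ -0.413, origin ≈ (0.569, -0.255), expected lock button ≈ (0.437, -0.307), and pad to lid centre is 0.282 m. Next move goes outside the lock plate with the jaws shut. At tool yaw 1.158, tool x is station +y and tool y is station +x.

Emit:
step_arm([
  {"jaw": 0,"tx": 0.045,"ty": -0.015,"tz": 0,"az": -0.12},
  {"jaw": 0,"tx": 0.09,"ty": -0.03,"tz": 0,"az": -0.24},
  {"jaw": 0,"tx": 0.135,"ty": -0.045,"tz": 0,"az": -0.36},
  {"jaw": 0,"tx": 0.18,"ty": -0.06,"tz": 0,"az": -0.48},
  {"jaw": 0,"tx": 0.225,"ty": -0.075,"tz": 0,"az": -0.6},
  {"jaw": 0,"tx": 0.265,"ty": -0.09,"tz": 0,"az": -0.72},
  {"jaw": 0,"tx": 0.304,"ty": -0.103,"tz": 0,"az": -0.851},
  {"jaw": 0,"tx": 0.304,"ty": -0.103,"tz": 0,"az": -0.851},
])

```text
invalid input
```

Emit:
step_arm([
  {"jaw": 0,"tx": 0.045,"ty": -0.015,"tz": 0,"ax": 0,"ay": 0,"az": -0.12},
  {"jaw": 0,"tx": 0.09,"ty": -0.03,"tz": 0,"ax": 0,"ay": 0,"az": -0.24},
  {"jaw": 0,"tx": 0.135,"ty": -0.045,"tz": 0,"ax": 0,"ay": 0,"az": -0.36},
  {"jaw": 0,"tx": 0.18,"ty": -0.06,"tz": 0,"ax": 0,"ay": 0,"az": -0.48},
  {"jaw": 0,"tx": 0.225,"ty": -0.075,"tz": 0,"ax": 0,"ay": 0,"az": -0.6},
  {"jaw": 0,"tx": 0.265,"ty": -0.09,"tz": 0,"ax": 0,"ay": 0,"az": -0.72},
  {"jaw": 0,"tx": 0.304,"ty": -0.103,"tz": 0,"ax": 0,"ay": 0,"az": -0.851},
  {"jaw": 0,"tx": 0.304,"ty": -0.103,"tz": 0,"ax": 0,"ay": 0,"az": -0.851},
])

```text
time: 2.1
tool_pos: [0.4281, -0.3311, 0.2134]
ee_rot: [3.141, -0.002, 1.166]
wrist_force: [-0.9, 0.1, 0.6]
width: 0.0332
```

Emit:
step_arm([
  {"jaw": 0,"tx": -0.01,"ty": 0,"tz": 0.04,"ax": 0,"ay": 0,"az": 0.008},
  {"jaw": 0,"tx": -0.01,"ty": 0,"tz": 0.08,"ax": 0,"ay": 0,"az": 0.008},
  {"jaw": 0,"tx": -0.01,"ty": 0,"tz": 0.12,"ax": 0,"ay": 0,"az": 0.008},
  {"jaw": 0,"tx": -0.01,"ty": 0,"tz": 0.15,"ax": 0,"ay": 0,"az": 0.008},
  {"jaw": 0,"tx": -0.01,"ty": 0,"tz": 0.165,"ax": 0,"ay": 0,"az": 0.008},
  {"jaw": 0,"tx": -0.01,"ty": 0,"tz": 0.165,"ax": 0,"ay": 0,"az": 0.008},
])

```text
time: 2.7
tool_pos: [0.4227, -0.3393, 0.046]
ee_rot: [-3.138, -0.003, 1.157]
wrist_force: [-0.9, -0.8, -0.2]
width: 0.0005
```

```bash
python3 - <<'E'
from h import *
o=get_obs();print(o['tool_pos'],o['ee_rot'],o['wrist_force'],o['width'],o['joint_positions'])
im,d=snapshot('side'); a=cv2.resize(im[100:280,180:400],None,fx=2.5,fy=2.5)
im2,d=snapshot('wrist'); 
cv2.imwrite('pics/s2.png',np.hstack([a[...,::-1],cv2.resize(im2,(240,450))[...,::-1]]))
E
```

```text
[ 0.42266862 -0.33928796  0.04598191] [-3.13750643 -0.00339504  1.15673188] [-0.8593626  -0.84058606 -0.17253551] 0.0005050649869170085 [-0.78209984  0.16704299  1.62245296  0.00173701  1.35713109 -0.36841493]
```

View pics/s2.png

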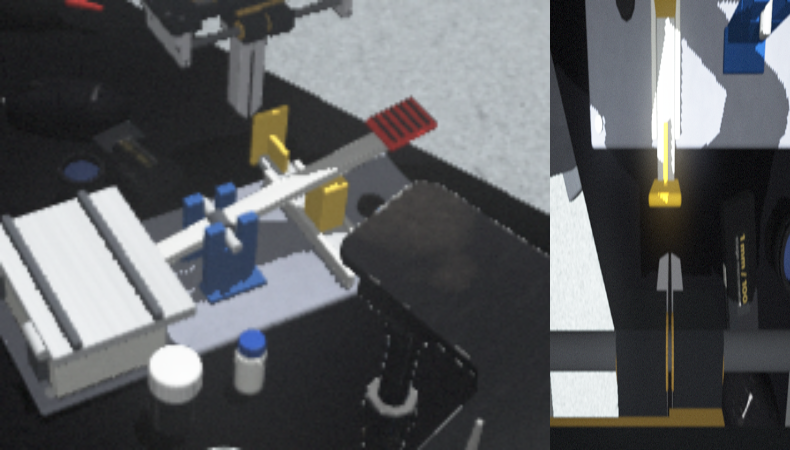

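Fingertips line up with the plate. In the composite, the plate is at (268,135) in the side part, and the wrist part shows the tip at (670,260) below the plate at (665,192). Pushing now.

Emit:
step_arm([
  {"jaw": 0,"tx": 0.012,"ty": 0,"tz": 0,"ax": 0,"ay": 0,"az": 0},
  {"jaw": 0,"tx": 0.022,"ty": 0,"tz": 0,"ax": 0,"ay": 0,"az": 0},
  {"jaw": 0,"tx": 0.032,"ty": 0,"tz": 0,"ax": 0,"ay": 0,"az": 0},
  {"jaw": 0,"tx": 0.042,"ty": 0,"tz": 0,"ax": 0,"ay": 0,"az": 0},
  {"jaw": 0,"tx": 0.052,"ty": 0,"tz": 0,"ax": 0,"ay": 0,"az": 0},
  {"jaw": 0,"tx": 0.06,"ty": 0,"tz": 0,"ax": 0,"ay": 0,"az": 0},
  {"jaw": 0,"tx": 0.065,"ty": 0,"tz": 0,"ax": 0,"ay": 0,"az": 0},
  {"jaw": 0,"tx": 0.065,"ty": 0,"tz": 0,"ax": 0,"ay": 0,"az": 0},
])

```text
time: 3.6
tool_pos: [0.4511, -0.2803, 0.0495]
ee_rot: [3.14, -0.002, 1.158]
wrist_force: [0.6, 0.4, 0.1]
width: 0.0004
```

Emit:
step_arm([
  {"jaw": 0,"tx": 0.002,"ty": 0,"tz": 0,"ax": 0,"ay": 0,"az": 0},
  {"jaw": 0,"tx": 0.004,"ty": 0,"tz": 0,"ax": 0,"ay": 0,"az": 0},
  {"jaw": 0,"tx": 0.006,"ty": 0,"tz": 0,"ax": 0,"ay": 0,"az": 0},
  {"jaw": 0,"tx": 0.007,"ty": 0,"tz": 0,"ax": 0,"ay": 0,"az": 0},
])

```text
time: 4.0
tool_pos: [0.4526, -0.2763, 0.0493]
ee_rot: [3.141, 0.004, 1.158]
wrist_force: [-4.0, -8.5, -0.7]
width: 0.0007
```

Emit:
step_arm([
  {"jaw": 0,"tx": 0.003,"ty": 0,"tz": 0,"ax": 0,"ay": 0,"az": 0},
  {"jaw": 0,"tx": 0.004,"ty": 0,"tz": 0,"ax": 0,"ay": 0,"az": 0},
  {"jaw": 0,"tx": 0.004,"ty": 0,"tz": 0,"ax": 0,"ay": 0,"az": 0},
])

```text
time: 4.3
tool_pos: [0.4526, -0.2763, 0.0494]
ee_rot: [3.141, 0.011, 1.157]
wrist_force: [-3.7, -9.4, -0.3]
width: 0.0005
```

```bash
python3 - <<'E'
from h import *
im,d=snapshot('side'); P=cloud('side',d); np.savez('s3',im=im,P=P); a=cv2.resize(im[100:280,180:400],None,fx=2.5,fy=2.5)
im2,d=snapshot('top')
cv2.imwrite('pics/s3.png',np.hstack([a[...,::-1],cv2.resize(im2[180:330,190:300],None,fx=2.25,fy=3)[...,::-1]]))
r,y,b,_=station('s3'); O=np.array([.569,-.2552]);u=np.array([.9165,-.4]);v=np.array([.4,.9165])
y=y[y[:,2]>.03]
print(np.round([np.percentile((y[:,:2]-O)@v,[5,25,50,75,95]),np.percentile((y[:,:2]-O)@u,[5,25,50,75,95])],3))
E
```

```text
[[-0.052 -0.05  -0.047  0.04   0.05 ]
 [-0.115 -0.106 -0.098 -0.091 -0.087]]
```

View pics/s3.png

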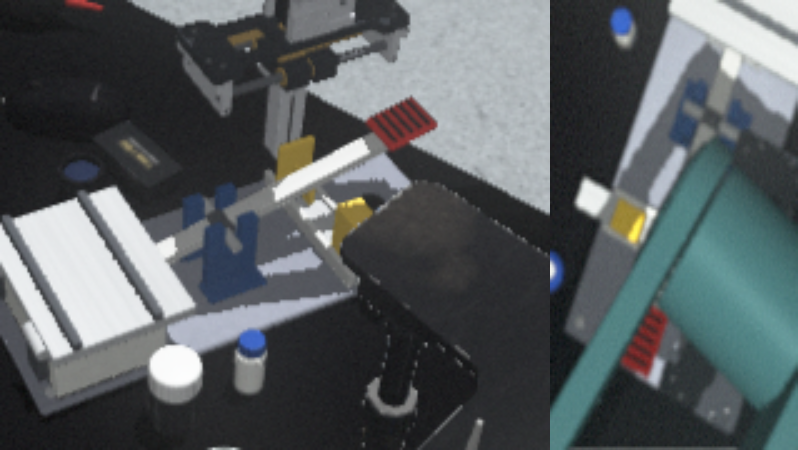

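The slide is at its end stop: it stalled at about 10 N. The block at (352,222) is clear of the lever, and the lid is still shut. Backing off, rising, and moving over the pad.

Emit:
step_arm([
  {"jaw": 0,"tx": -0.02,"ty": 0,"tz": 0,"ax": 0,"ay": 0,"az": 0},
  {"jaw": 0,"tx": -0.02,"ty": 0,"tz": -0.04,"ax": 0,"ay": 0,"az": 0},
  {"jaw": 0,"tx": -0.02,"ty": 0,"tz": -0.08,"ax": 0,"ay": 0,"az": 0},
  {"jaw": 0,"tx": -0.02,"ty": -0.02,"tz": -0.1,"ax": 0,"ay": 0,"az": 0},
  {"jaw": 0,"tx": 0.01,"ty": -0.05,"tz": -0.1,"ax": 0,"ay": 0,"az": 0},
  {"jaw": 0,"tx": 0.045,"ty": -0.07,"tz": -0.1,"ax": 0,"ay": 0,"az": 0},
  {"jaw": 0,"tx": 0.066,"ty": -0.07,"tz": -0.1,"ax": 0,"ay": 0,"az": 0},
  {"jaw": 0,"tx": 0.066,"ty": -0.07,"tz": -0.1,"ax": 0,"ay": 0,"az": 0},
])

```text
time: 5.2
tool_pos: [0.4155, -0.1841, 0.1485]
ee_rot: [3.141, 0.009, 1.16]
wrist_force: [0.4, -0.4, 0.1]
width: 0.0002
```

```bash
python3 - <<'E'
from h import *
o=get_obs();print(o['tool_pos'],o['ee_rot'],o['wrist_force'])
im,d=snapshot('side');P=cloud('side',d);np.savez('s4',im=im,P=P); a=cv2.resize(im[100:280,180:400],None,fx=2.5,fy=2.5)
im2,d=snapshot('wrist');P=cloud('wrist',d);np.savez('w4',im=im2,P=P)
r,y,b,_=station('w4');r=r[r[:,2]>.08];print(len(r),cv2.minAreaRect(r[:,:2].astype(np.float32)),r.mean(0) )
r,y,b,_=station('s4');y=y[y[:,2]>.03];O=np.array([.569,-.2552]);print(np.percentile((y[:,:2]-O)@np.array([.4,.9165]),[5,50,95]))
cv2.imwrite('pics/s4.png',np.hstack([a[...,::-1],cv2.resize(im2,(240,450))[...,::-1]]))
E
```

```text
[ 0.41550817 -0.18412029  0.14853029] [3.1407548  0.00923604 1.15992326] [ 0.35788547 -0.35796864  0.14412585]
1791 ((0.4134722948074341, -0.18917310237884521), (0.03813278302550316, 0.04386681690812111), 66.05663299560547) [ 0.41520677 -0.18256626  0.10332724]
[-0.05268856 -0.04779056  0.04989847]
```

View pics/s4.png

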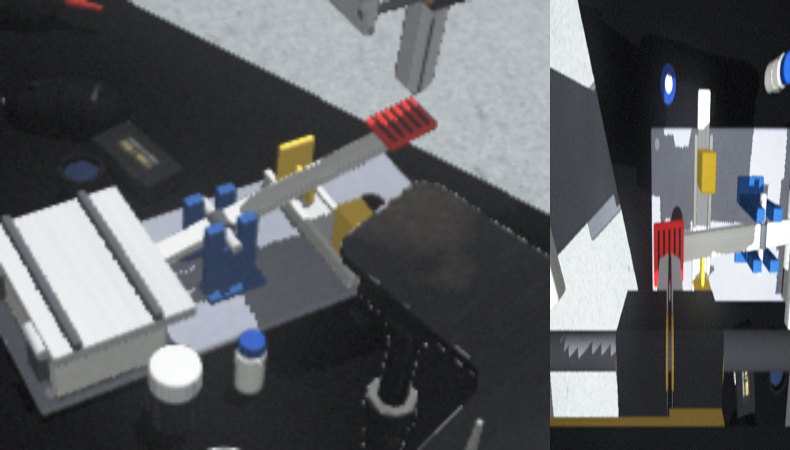

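The fingers are above the red pad (tip at (670,285) in the wrist part), and the slide has stayed in. Pressing down.

Emit:
step_arm([
  {"jaw": 0,"tx": -0.004,"ty": 0,"tz": 0.03,"ax": 0,"ay": 0,"az": 0},
  {"jaw": 0,"tx": -0.004,"ty": 0,"tz": 0.045,"ax": 0,"ay": 0,"az": 0},
  {"jaw": 0,"tx": -0.004,"ty": 0,"tz": 0.055,"ax": 0,"ay": 0,"az": 0},
  {"jaw": 0,"tx": -0.004,"ty": 0,"tz": 0.065,"ax": 0,"ay": 0,"az": 0},
  {"jaw": 0,"tx": -0.004,"ty": 0,"tz": 0.075,"ax": 0,"ay": 0,"az": 0},
  {"jaw": 0,"tx": -0.004,"ty": 0,"tz": 0.085,"ax": 0,"ay": 0,"az": 0},
  {"jaw": 0,"tx": -0.004,"ty": 0,"tz": 0.095,"ax": 0,"ay": 0,"az": 0},
  {"jaw": 0,"tx": -0.004,"ty": 0,"tz": 0.102,"ax": 0,"ay": 0,"az": 0},
])

```text
time: 6.1
tool_pos: [0.4138, -0.1914, 0.0458]
ee_rot: [3.14, 0.011, 1.158]
wrist_force: [0.5, 0.3, 3.7]
width: 0.0006
```

Emit:
step_arm([
  {"jaw": 0,"tx": 0,"ty": 0,"tz": 0.003,"ax": 0,"ay": 0,"az": 0},
  {"jaw": 0,"tx": 0,"ty": 0,"tz": 0.006,"ax": 0,"ay": 0,"az": 0},
  {"jaw": 0,"tx": 0,"ty": 0,"tz": 0.009,"ax": 0,"ay": 0,"az": 0},
  {"jaw": 0,"tx": 0,"ty": 0,"tz": 0.011,"ax": 0,"ay": 0,"az": 0},
  {"jaw": 0,"tx": 0,"ty": 0,"tz": 0.011,"ax": 0,"ay": 0,"az": 0},
])

```text
time: 6.6
tool_pos: [0.4144, -0.1918, 0.0398]
ee_rot: [3.138, 0.012, 1.158]
wrist_force: [-10.0, 6.0, 27.0]
width: 0.0001
```

```bash
python3 - <<'E'
from h import *
o=get_obs();print(o['time'],o['tool_pos'],o['wrist_force'])
im,d=snapshot('side');P=cloud('side',d);np.savez('s5',im=im,P=P); a=cv2.resize(im[100:280,180:400],None,fx=2.5,fy=2.5)
S=silhouettes('side','flap_front')[0]['pixels'];p=P[S];O=np.array([.569,-.2552])
x=(p[:,:2]-O)@np.array([.9165,-.4])
for lo in np.arange(.03,.2,.02):
    m=(x>lo)&(x<lo+.02)
    if m.sum()>5: print(round(lo,2),m.sum(),np.round(np.nanpercentile(p[m,2],[10,50,90]),3))
r,y,b,_=station('s5');y=y[y[:,2]>.03];print(np.percentile((y[:,:2]-O)@np.array([.4,.9165]),[5,50,95]))
for n in ['canister','vial','loupe','case','petri']:
    print(n,np.round(np.nanmedian(P[silhouettes('side',n)[0]['pixels']],0),3))
cv2.imwrite('pics/s5.png',a[...,::-1]); print(get_obs()['wrist_force'])
E
```

```text
6.6 [ 0.41438566 -0.191769    0.03983396] [-9.96745358  6.01567113 27.02188703]
0.05 288 [0.085 0.087 0.089]
0.07 598 [0.082 0.084 0.087]
0.09 752 [0.076 0.079 0.088]
0.11 673 [0.071 0.074 0.077]
0.13 683 [0.067 0.069 0.072]
0.15 697 [0.062 0.065 0.073]
0.17 126 [0.059 0.061 0.063]
[-0.0523826  -0.04504497  0.04900208]
canister [ 0.712 -0.182  0.053]
vial [ 0.648 -0.162  0.035]
loupe [ 0.571 -0.406  0.035]
case [ 0.52  -0.384  0.02 ]
petri [ 0.733 -0.116  0.004]
[-10.12589341   5.94713062  26.70913337]
```

View pics/s5.png

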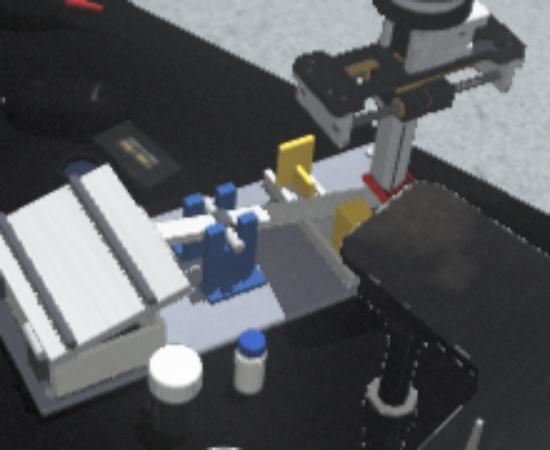

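The lid is up: its top edge reads 0.087 m against about 0.060 m shut. The pad is on its stop with a steady 27 N, and the slide is in. Handing in.

```bash
python3 -c "
from bench import *
print(close_job()); o=get_obs(); print(o['time'],o['tool_pos'],o['wrist_force'])"
```

```text
the job is handed in; nothing more can be done
None
the job is handed in; nothing more can be done
```

The specimen store is open. I pushed the lock slide to its end stop with the fingers shut, then pressed the red pad down to its rubber stop and handed the job in while holding it there.

- **Lock slide:** it stalled at about 10 N. I measured roughly 42–45 mm of travel, and it had not moved back by the last look.
- **Lid:** the lid's top surface at the front edge read about 0.087 m, roughly 27 mm above shut.
- **Pad:** the upward force was steady at 27 N, with about 11 N sideways along the lever. That is well over the 2–6 N needed to hold it, because the pad is sitting on the stop.
- **Canister, vial, case and petri dish:** their positions read the same as at the start, within 2 mm.
- **Loupe:** its reading shifted by about 1 cm. The raised lid partly hid it, and the arm never went near it.
- **Specimen puck:** I did not check its position again at the end.

The job took 6.6 s of robot time to the final hold. There was no reading after handing in, as the interface closes then.

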